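Throw the cage gate's over-centre latch with the extension tube

ROBOT

A 6-joint arm with a two-finger parallel gripper is mounted at the origin on the work surface. World frame = base frame: x ahead of the robot, y to its left, z up, the work surface at z = 0. Lengths are in m, angles in rad, forces in N, time in s.
With the tool pointing down it reaches from about 0.425 to 0.925 m from the base axis. Payload 12.5 kg.
Tool frame: the origin (TCP) lies midway between the tips of the shut fingers; the grasp point (between the pads) lies 19 mm behind it; z points along the fingers, x is the direction in which the jaws open and shut, and the axes are right-handed (so a half turn about z gives the same grasp; the last joint's range is limited). The gripper opens to 85 mm and grips with 20 to 120 N. Pads are 22 mm wide; open, the fingers measure 114 mm over their backs; the gripper's body (76 mm by 85 mm) begins 54 mm behind the grasp point. The pads swing forward as they close: fully open they stand 13 mm farther back than shut.
Start: joints at [-0.106, 0.491, 1.559, -0, 1.092, -0.106], TCP at [0.625, 0, 0.231] pointing down, gripper open.
Joint ranges: [-3.1, 3.1], [-0.84, 2.19], [0.05, 2.79], [-1.13, 4.28], [0.06, 2.93], [-2.69, 2.69]. Speed limits (rad/s): [2.22, 2.22, 2.79, 3.14, 3.14, 3.14].

INTERFACE

Orientations are given as a rotation vector (axis times angle).
In Python, from station import arm gives the robot as it stands. The module is installed in compiled form; this text tells all that it offers.
- The arm moves only by the shell command python3 -m pendant 'ROWS' [OPENING]. ROWS is JSON, one flat list of numbers, 4 for each row, row after row: the shift along the tool's x, y, z in mm, then the turn about the tool's z in degrees. In form: [x, y, z, yaw, x, y, z, yaw, ...]. A call has 1 to 10 rows; each row shifts and turns the pose as measured when the row begins, along the tool's axes as they then stand; what a row does not reach is not made up. A row lasts 1/12 s, in which the tool goes at most 41.7 mm and 7.16 degrees, less where a joint would pass 70% of its speed; a pose out of reach is approached as far as the arm can. A call with a gripper value outside its range is refused whole. OPENING is the closure in counts, from 0 (fully open) to 255 (shut), set as the call begins (- or left out, the last holds). The fingers move at their own pace and stop on an object; the grip force is fixed at half the most. Time passes only in rows, so rows that do not move let the fingers close. It gives the time, the measured TCP pose, the force and the opening at its end, in the units of the state.
- arm.get_obs(): the state, without advancing time (a new reading comes with each control period).
- arm.camera(name): name is "scene" or "side" or "wrist"; returns a dict with "frame" (480x640x3 uint8, red, green, blue), "mtx" (3x3 intrinsics, pixels), "R" (3x3) and "t" (3): a world point X has camera coordinates R X + t. Camera axes: x right, y down, z forward; pixel columns grow to the right and rows downward; lengths in m; the calibration is good to about 2 mm. The wrist camera is an equidistant fisheye: a pixel r from the principal point sees the ray r / f radians off the axis. A picture is of the moment at which its call begins. There is no depth.
- arm.close_job(): hands the job in, once; it reports no verdict.
The state is a dict: "clock": time; "joints": joint angles; "dq": joint speeds; "joint_efforts": joint torques, N m; "eef_pos": TCP position; "tool_rot": TCP orientation; "wrist_force": force on the tool from outside, world axes, zero at the start; "torque": the same for the moment, N m; "opening": finger opening in m.
Only numpy, scipy, OpenCV 4.12 (cv2) and the standard library are available. Lean on these libraries where they do the work, as an engineer would, in place of code of your own. Each camera call takes 0.05 s, during which the arm holds its last target. There are 200 camera calls.

TASK

Latch the specimen cage: take the yellow square tube from its rest, slide it fully onto the bare handle of the gate latch, and swing the handle round with it until the latch goes over its dead point and pulls the gate tight; ease off once it is home rather than forcing it against its stop. Then draw the tube off and lay it back in both notches of its rest, leaving the gate latched. Keep the fingers and arm off the latch and gate, and do not disturb the specimens or the other things on the table.

Things in the scene. Friction and masses are not known exactly. Their poses are not given: they have to be found in the camera images.
- tube_mid (a point): Centre of the extension tube: square steel tube, yellow with bare steel ends, 25 x 25 mm outside, 20 x 20 mm bore open at both ends, 240 mm long, about 0.36 kg. This point is at its middle, half-way up; its x axis runs along the tube, z up. It starts lying level in its rest, and either end fits the handle.
- tube_end_a (a point): Centre of the tube's mouth at its +x end, 120 mm from the middle.
- tube_end_b (a point): Centre of the tube's mouth at its -x end, 120 mm from the middle.
- lever_root (a point): On the axis of the latch handle, at its collar's outer face. Handle: 115 mm above the table, swings level about an upright pivot. x axis along the handle, away from the pivot, which is 42 mm behind this point. Beyond the collar (33 mm wide) a bare steel rod, 15 mm thick, runs 48 mm, then a 12 mm cone down to 7 mm. The tube is fully on when its mouth meets the collar; 2.5 mm play all round.
- lever_tip (a point): Outer end of the handle's cone, 60 mm out from lever_root. At the start the handle points out from the front fence and towards the gate side, 188 to 254 deg counterclockwise from the cage's x axis. It is thrown by swinging it clockwise (seen from above): 60 to 92 deg to the dead point, which lies somewhere from 128 to 162 deg (the handle sits on a splined hub), then 3 deg more to a hard stop.
- gate_edge (a point): Top of the free edge of the green-framed mesh gate, 170 mm up. In the cage's frame its y is up to 8 mm beyond -84 mm at start (ajar) and about -83 mm when pulled tight on its seal. The handle swings freely at first; from about 55 deg before the dead point it resists, most (about 1.8 N m) half-way, nothing at the dead point; then it pulls itself onto its stop. Let go too early, it springs back.
- cage: Specimen cage, fixed: plywood shelf 245 x 360 mm, 30 mm high, wire fence up to 170 mm. Origin on the table under the latch pivot; x goes into the cage (front fence 27 mm behind the pivot), y along its front, gate on its -y side. With the tube on, about 10 to 15 N across its middle throws the latch; over about 25 N there wrenches it. Feel for the dead point and the stop; the angles vary.
- rest_mid (a point): The tube's place in its rest: where the tube's middle lies, 52.5 mm above the table; x axis along the tube, either way round. The fixed rest: plywood base 210 x 75 x 10 mm with two wooden blocks 18 mm thick, 85 mm either side of the middle, each with a notch 34 mm wide with flared mouth; the tube's underside lies 40 mm above the table, the blocks reach 56 mm.
- tusk_shell: Bystander: pale tusk shell, 74 mm long, 10 mm thick, lying on the cage shelf.
- cowrie: Bystander: glossy brown cowrie, 70 x 45 x 43 mm, on the cage shelf.
- brown_jar: Bystander: brown glass specimen jar, 58 mm diameter, 85 mm high, on the cage shelf.
- orange_cup: Bystander: orange plastic sorting cup, 72 mm diameter, 75 mm high, on the cage shelf.
- vial: Bystander: small clear vial with white cap, 32 mm diameter, 60 mm high, on the table right of the cage.
- brush: Bystander: cleaning brush, 170 mm long, lying on the table to the right.
- dish: Bystander: white dish, 90 mm diameter, 18 mm high, on the table to the left.
Mind the look-alikes: they are no part of the job. Of the things that look like the part that bears tube_mid, the largest one is meant.

How it is judged:
By the outcome, as a careful person would: the job done as asked, in the order asked, and still so for the second after the job is handed in, with the robot touching nothing.
It also fails if it takes over 72 s, if anything falls off the work surface, if the arm or the gripper's body presses on something with over 40 N, if the wrist force passes 120 N, or if a joint passes its speed limit or range.

## Working session

There is one attempt and no reset: what is moved stays moved. The work goes in short steps, Python scripts to look and compute and a shell command to move; the robot and the scene stay as the last step left them, time stands still between calls to the robot, and variables do not carry over. Pictures are saved under pics/ and viewed, on a budget of 15 in all, crops included, one or two more only if the job needs it, and the job is handed in when it is done.

```bash
mkdir -p pics; python3 - <<'E'
from station import arm
import cv2, numpy as np
o=arm.get_obs(); print({k:np.round(v,3).tolist() for k,v in o.items()})
for n in ("scene","side","wrist"):
    c=arm.camera(n); cv2.imwrite(f"pics/{n}0.png",c["frame"][:,:,::-1]); np.savez(f"{n}0.npz",**c)
    print(n,np.round(c["mtx"],1).tolist(),np.round(c["R"],3).tolist(),np.round(c["t"],3).tolist(), np.round(-c["R"].T@c["t"],3))
E
```

```text
{'clock': 0.0, 'joints': [-0.106, 0.492, 1.559, 0.0, 1.092, -0.106], 'dq': [-0.001, 0.002, -0.0, 0.002, -0.0, 0.001], 'joint_efforts': [-0.0, -61.845, -26.16, -0.0, 0.004, -0.0], 'eef_pos': [0.625, 0.0, 0.231], 'tool_rot': [-3.141, -0.0, 0.002], 'wrist_force': [0.002, -0.036, -0.079], 'torque': [0.015, -0.043, -0.049], 'opening': 0.085}
scene [[461.0, 0.0, 322.3], [0.0, 461.0, 236.8], [0.0, 0.0, 1.0]] [[0.327, 0.945, -0.005], [0.547, -0.194, -0.814], [-0.771, 0.263, -0.58]] [-0.204, -0.195, 1.62] [ 1.422 -0.272  0.78 ]
side [[478.4, 0.0, 320.0], [0.0, 478.4, 229.2], [0.0, 0.0, 1.0]] [[0.983, -0.184, 0.009], [-0.129, -0.722, -0.679], [0.132, 0.667, -0.734]] [-0.553, 0.172, 1.535] [ 0.364 -1.001  1.248]
wrist [[371.6, 0.0, 318.1], [0.0, 371.6, 233.8], [0.0, 0.0, 1.0]] [[1.0, 0.001, -0.0], [0.001, -0.944, 0.329], [0.0, -0.329, -0.944]] [-0.624, -0.044, 0.38] [0.624 0.084 0.373]
```

View pics/scene0.png

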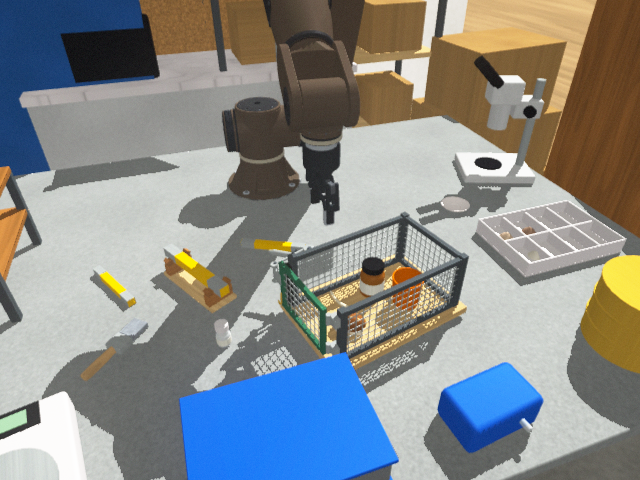

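View pics/side0.png

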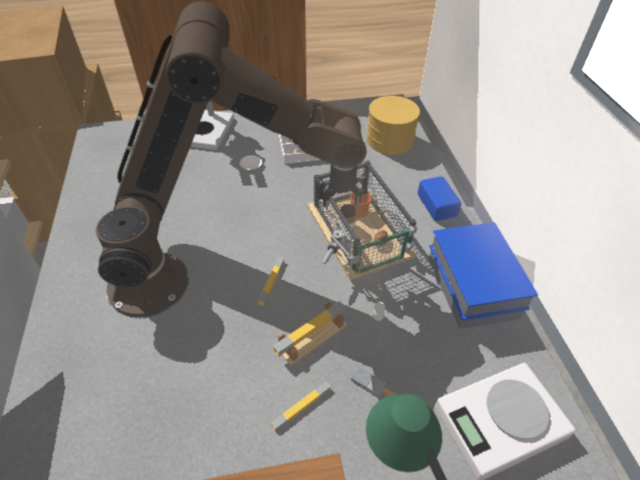

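The true tube lies in its rest (scene 200,270; side 305,332). Two look-alikes lie on the table. The cage is at scene (375,285), with its handle near side (333,245). I'll make one composite of close-ups.

```bash
python3 - <<'E'
import cv2,numpy as np
s=cv2.imread("pics/side0.png")[190:370,250:430]; w=cv2.imread("pics/wrist0.png"); c=cv2.imread("pics/scene0.png")[200:350,150:350]
A=cv2.resize(s,(400,400),interpolation=3); B=cv2.resize(c,(400,300),interpolation=3); W=cv2.resize(w,(400,300))
o=np.zeros((600,800,3),np.uint8);o[:400,:400]=A;o[:300,400:]=B;o[300:,400:]=W;cv2.imwrite("pics/comp1.png",o)
E
```

```text
(no output)
```

View pics/comp1.png

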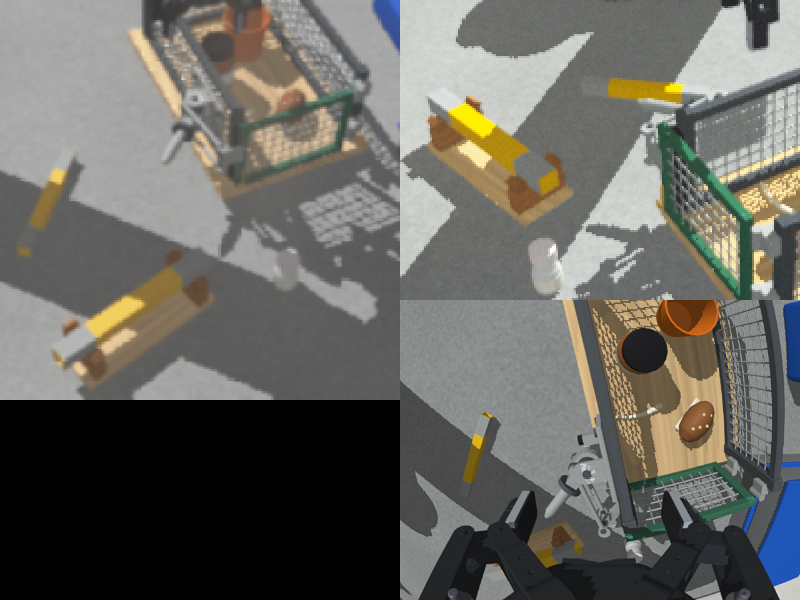

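```bash
cat > h.py <<'E'
import numpy as np, cv2
from station import arm
def load(n): return dict(np.load(n+".npz"))
def snap(name,tag):
    c=arm.camera(name); np.savez(f"{name}{tag}.npz",**c); cv2.imwrite(f"pics/{name}{tag}.png",c["frame"][:,:,::-1]); return c
def ray(c,p,fish):
    K=c["mtx"]; d=(np.array(p,float)-K[:2,2])/np.array([K[0,0],K[1,1]])
    if fish:
        r=np.linalg.norm(d); v=np.r_[d/r*np.sin(r),np.cos(r)] if r>0 else np.array([0,0,1.])
    else: v=np.r_[d,1]; 
    return -c["R"].T@c["t"], c["R"].T@v
def plane(c,p,z,fish=False):
    o,d=ray(c,p,fish); return o+d*(z-o[2])/d[2]
def tri(a,b):
    (o,d),(p,e)=a,b
    s=np.linalg.lstsq(np.c_[d,-e],p-o,rcond=None)[0]; A=o+d*s[0];B=p+e*s[1]
    return (A+B)/2,np.linalg.norm(A-B)
def proj(c,X,fish=False):
    v=c["R"]@X+c["t"]
    if fish:
        r=np.hypot(v[0],v[1]); th=np.arctan2(r,v[2]); d=v[:2]/r*th
    else: d=v[:2]/v[2]
    return d*c["mtx"][[0,1],[0,1]]+c["mtx"][:2,2]
def yellow(c):
    h=cv2.cvtColor(c["frame"],cv2.COLOR_RGB2HSV); return cv2.inRange(h,(21,150,50),(32,255,255))
E
python3 - <<'E'
from h import *
for n in ("scene0","side0"):
    c=load(n); N,L,S,C=cv2.connectedComponentsWithStats(yellow(c))
    for i in range(1,N):
        if S[i,4]>40: 
            r=cv2.minAreaRect(np.argwhere(L==i)[:,::-1].astype(np.float32))
            print(n,S[i].tolist(),plane(c,C[i],.058).round(3), [plane(c,p,.058).round(3)[:2].tolist() for p in cv2.boxPoints(r)])
w=load("wrist0")
for nm,p in dict(pivot=(587,474),collar=(575,480),tip=(548,515)).items():
    print(nm,plane(w,((p[0]-400)*1.6,(p[1]-300)*1.6),.115,True).round(3))
cv2.imwrite("pics/whand.png",cv2.resize(cv2.imread("pics/wrist0.png")[200:400,180:430],(750,600),interpolation=2))
E
```

```text
scene0 [254, 239, 38, 13, 327] [ 0.454 -0.08   0.058] [[0.45, -0.13], [0.411, -0.119], [0.458, -0.03], [0.496, -0.043]]
scene0 [175, 252, 39, 35, 557] [ 0.481 -0.288  0.058] [[0.432, -0.337], [0.389, -0.312], [0.528, -0.241], [0.563, -0.266]]
scene0 [581, 255, 59, 118, 4667] [0.945 0.57  0.058] [[0.759, 0.651], [0.808, 0.789], [1.084, 0.48], [1.047, 0.376]]
scene0 [100, 272, 26, 26, 268] [ 0.476 -0.477  0.058] [[0.439, -0.508], [0.416, -0.493], [0.513, -0.445], [0.532, -0.46]]
scene0 [220, 285, 9, 12, 73] [ 0.591 -0.229  0.058] [[0.585, -0.243], [0.572, -0.219], [0.597, -0.215], [0.609, -0.239]]
scene0 [127, 298, 9, 9, 44] [ 0.559 -0.434  0.058] [[0.553, -0.445], [0.546, -0.429], [0.565, -0.424], [0.571, -0.439]]
side0 [290, 312, 40, 30, 319] [ 0.473 -0.29   0.058] [[0.417, -0.301], [0.534, -0.244], [0.543, -0.273], [0.427, -0.329]]
side0 [285, 392, 34, 27, 254] [ 0.418 -0.507  0.058] [[0.373, -0.52], [0.459, -0.476], [0.467, -0.492], [0.382, -0.536]]
pivot [ 0.61  -0.042  0.115]
collar [ 0.594 -0.051  0.115]
tip [ 0.554 -0.107  0.115]
```

View pics/whand.png

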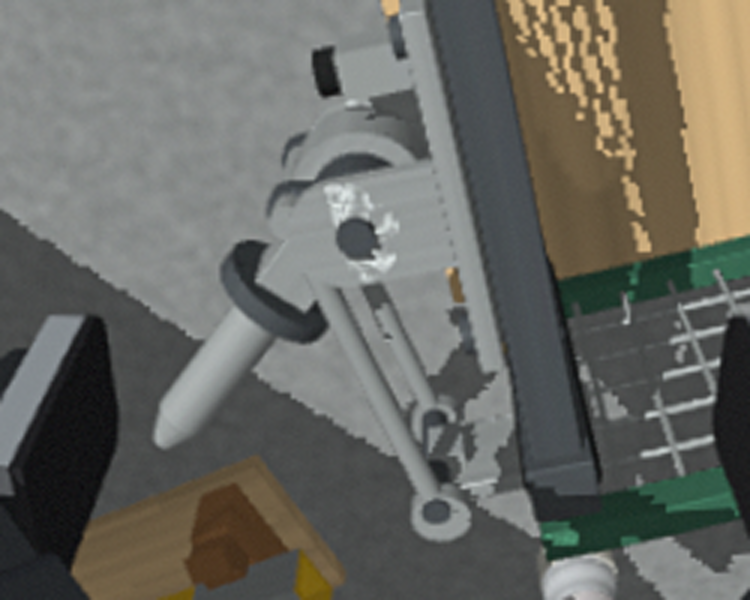

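The handle's tip is at wrist px (235,345), its collar face near (266,308) and the pivot cap at about (298,279). The handle points about 230° in world, and the tube's heading is about 25°. I'll move above the tube's latch-side half, with the jaws across it.

```bash
python3 -m pendant '[-14,34,0,0,-14,34,0,0,-14,34,0,0,-14,34,0,0,-14,34,0,0,-14,34,0,0,-14,34,0,0,-14,34,0,0,0,0,0,0]' 0
python3 -m pendant '[0,0,0,6.5,0,0,0,6.5,0,0,0,6.5,0,0,0,6.5,0,0,0,6.5,0,0,0,6.5,0,0,0,6.5,0,0,0,6.5,0,0,0,6.5,0,0,0,6.5]'
python3 -m pendant '[0,0,0,0,0,0,0,0]'
python3 - <<'E'
from h import *
w=load("wrist0")
for nm,p in dict(pivot=(298,279),collar=(266,308),tip=(235,345)).items():
    print(nm,plane(w,p,.115,True).round(4),plane(w,p,.14,True).round(4))
print("fence", plane(w,(180+412/3,200),.17,True),plane(w,(180+530/3,200+487/3),.17,True))
snap("wrist",1)
o=arm.get_obs();print(o["eef_pos"],o["tool_rot"],o["joints"])
E
```

```text
clock: 0.9
eef_pos: [0.5082, -0.281, 0.2283]
tool_rot: [-3.14, -0.011, 0.005]
wrist_force: [0.8, -0.9, -0.0]
opening: 0.0858
clock: 1.73
eef_pos: [0.5061, -0.2826, 0.226]
tool_rot: [2.607, -1.752, -0.014]
wrist_force: [0.4, -0.1, -0.0]
opening: 0.0856
clock: 1.9
eef_pos: [0.5061, -0.2821, 0.2256]
tool_rot: [2.605, -1.755, -0.015]
wrist_force: [0.1, 0.6, -0.4]
opening: 0.0855
pivot [ 0.6088 -0.0426  0.115 ] [ 0.6103 -0.0304  0.14  ]
collar [ 0.5823 -0.0691  0.115 ] [ 0.5863 -0.0543  0.14  ]
tip [ 0.5524 -0.1077  0.115 ] [ 0.5594 -0.0891  0.14  ]
fence [0.62384697 0.03361026 0.17      ] [ 0.65103943 -0.08068886  0.17      ]
[ 0.50610907 -0.28210949  0.22562648] [ 2.60526455 -1.7550001  -0.01497212] [-6.22231646e-01  4.35400486e-01  1.67436784e+00 -6.84598793e-04
  1.04134369e+00  5.63741024e-01]
```

View pics/wrist1.png

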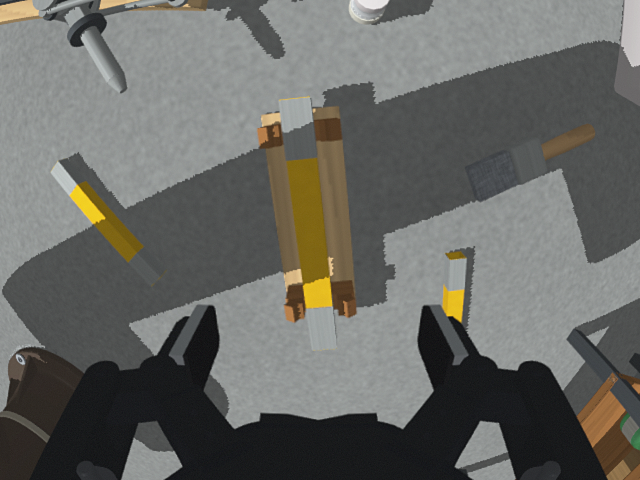

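The tube is at centre, with its far (latch-side) end at (296,98) and its near end at (323,349). The handle tip is at (123,90).

```bash
python3 - <<'E'
from h import *
w=load("wrist1"); w0=load("wrist0")
P=lambda p,z:plane(w,p,z,True)
a=[P(p,.065) for p in [(280,99),(311,97)]]; b=[P(p,.065) for p in [(310,350),(336,348)]]
A=sum(a)/2;B=sum(b)/2
print("A",A,"B",B,"len",np.linalg.norm(A-B),"w",np.linalg.norm(a[0]-a[1]),np.linalg.norm(b[0]-b[1]),"mid",(A+B)/2,"head",np.degrees(np.arctan2(*(A-B)[1::-1])))
# midline edges of yellow
m=yellow(w); pts=[]
L=[];Rr=[]
for r in range(170,255,4):
    x=np.where(m[r,270:345])[0]+270
    L.append(P((x[0]-.5,r),.065)[:2]);Rr.append(P((x[-1]+.5,r),.065)[:2])
for Q in (L,Rr):
    vx,vy,x0,y0=cv2.fitLine(np.float32(Q),2,0,.01,.01).ravel(); print("edge",np.degrees(np.arctan2(vy,vx)),x0,y0)
print("tip tri",tri(ray(w,(123,91),True),ray(w0,(235,346),True)))
print("tip plane",P((123,91),.115),plane(w0,(235,346),.115,True))
cv2.imwrite("pics/hand1.png",np.hstack([cv2.resize(w["frame"][0:100,30:160,::-1],(520,400),interpolation=2)]))
E
```

```text
A [ 0.58501987 -0.2300055   0.065     ] B [ 0.37339331 -0.34069912  0.065     ] len 0.23882813376086895 w 0.02483181555939199 0.02626824882609964 mid [ 0.47920659 -0.28535231  0.065     ] head 27.612317020452288
edge 27.933033 0.49498948 -0.26266295
edge 28.265696 0.504614 -0.28633472
tip tri (array([ 0.55110667, -0.10971552,  0.11381341]), np.float64(0.001602861789066952))
tip plane [ 0.5504671  -0.11020929  0.115     ] [ 0.55226294 -0.10879619  0.115     ]
```

```bash
cat > st.py <<'E'
from h import *
import sys
def st():
    o=arm.get_obs(); from scipy.spatial.transform import Rotation as R
    M=R.from_rotvec(o["tool_rot"]).as_matrix(); psi=np.degrees(np.arctan2(M[1,0],M[0,0]))
    return o,M,psi
def show():
    o,M,psi=st()
    print("t",round(o["clock"],2),"p",np.round(np.array(o["eef_pos"])*1000,1),"psi",round(psi,2),"F",np.round(o["wrist_force"],1),"T",np.round(o["torque"],2),"op",round(o["opening"]*1000,1),"j",np.round(o["joints"],2),"tz",np.round(M[:,2],3))
def to(x,y,z,psi_t):
    o,M,psi=st(); print("need tool mm",np.round(M.T@(np.array([x,y,z])-o["eef_pos"])*1000,1),"yaw",round(psi-psi_t,2))
if __name__=="__main__":
    show()
    if len(sys.argv)==5: to(*map(float,sys.argv[1:]))
E
python3 -m pendant '[-5,-7,0,-3,-6,-7,0,-3,0,0,18,0,0,0,18,0,0,0,18,0,0,0,18,0,0,0,18,0,0,0,18,0,0,0,0,0]'
python3 st.py .5146 -.2667 .032 -62.2
```

```text
clock: 2.7
eef_pos: [0.5151, -0.2649, 0.1147]
tool_rot: [-2.725, 1.564, 0.009]
wrist_force: [-0.0, 0.2, -0.5]
opening: 0.0855
t 2.7 p [ 515.1 -264.9  114.7] psi -59.7 F [-0.   0.2 -0.5] T [ 0.01  0.03 -0.  ] op 85.5 j [-0.59  0.57  1.79 -0.    0.79  0.45] tz [-0.005  0.003 -1.   ]
need tool mm [ 1.7  1.1 82.7] yaw 2.5
```

```bash
python3 -m pendant '[2,1,15,2,0,0,15,0.5,0,0,15,0,0,0,15,0,0,0,15,0,0,0,8,0,0,0,0,0]'
python3 st.py .5146 -.2667 .032 -62.2
```

```text
clock: 3.28
eef_pos: [0.5175, -0.2683, 0.0335]
tool_rot: [2.702, -1.602, -0.001]
wrist_force: [0.1, 0.1, 0.2]
opening: 0.0851
t 3.28 p [ 517.5 -268.3   33.5] psi -61.32 F [0.1 0.1 0.2] T [ 0.09  0.01 -0.04] op 85.1 j [-0.59  0.69  1.83 -0.    0.62  0.48] tz [-0.001  0.    -1.   ]
need tool mm [-2.8  1.7  1.5] yaw 0.88
```

```bash
python3 -m pendant '[-3,2,1.5,1,0,0,0,0]'
python3 -m pendant '[0,0,0,0,0,0,0,0,0,0,0,0,0,0,0,0,0,0,0,0,0,0,0,0,0,0,0,0,0,0,0,0]' 255
python3 st.py .5146 -.2667 .032 -62.2
```

```text
clock: 3.45
eef_pos: [0.5146, -0.2668, 0.0331]
tool_rot: [2.688, -1.625, 0.0]
wrist_force: [-0.0, -0.8, 0.2]
opening: 0.0854
clock: 4.12
eef_pos: [0.5155, -0.2673, 0.0366]
tool_rot: [2.689, -1.624, 0.007]
wrist_force: [-0.1, 0.4, 0.3]
opening: 0.0241
t 4.12 p [ 515.5 -267.3   36.6] psi -62.26 F [-0.1  0.4  0.3] T [ 0.01 -0.02  0.02] op 24.1 j [-0.59  0.69  1.83 -0.    0.62  0.49] tz [ 0.004 -0.003 -1.   ]
need tool mm [-0.9  0.5  4.6] yaw -0.06
```

```bash
python3 -m pendant '[0,0,-10,0,0,0,-16,0,0,0,-18,0,0,0,-18,0,0,0,-6,0,-18,-1,0,0,-20,-2,0,0,-20,-2,0,0,-18,-1,0,0,0,0,0,0]'
python3 -m pendant '[0,0,0,-5,0,0,0,-5,0,0,0,-5,0,0,0,-5,0,0,0,-4,0,0,0,0,0,0,0,0]'
python3 st.py .484 -.196 .099 -38
python3 -c "
from h import *
c=snap('wrist',2)"
```

```text
clock: 4.95
eef_pos: [0.4824, -0.1944, 0.108]
tool_rot: [-2.687, 1.628, -0.001]
wrist_force: [0.5, -0.5, -4.8]
opening: 0.024
clock: 5.53
eef_pos: [0.4823, -0.1945, 0.1078]
tool_rot: [-2.976, 1.006, 0.001]
wrist_force: [0.0, 0.1, -3.1]
opening: 0.0241
t 5.53 p [ 482.3 -194.5  107.8] psi -37.34 F [ 0.   0.1 -3.1] T [ 0.14 -0.09 -0.02] op 24.1 j [-0.51  0.51  1.94  0.    0.69  0.14] tz [-0.  0. -1.]
need tool mm [2.3 0.2 8.8] yaw 0.66
```

View pics/wrist2.png

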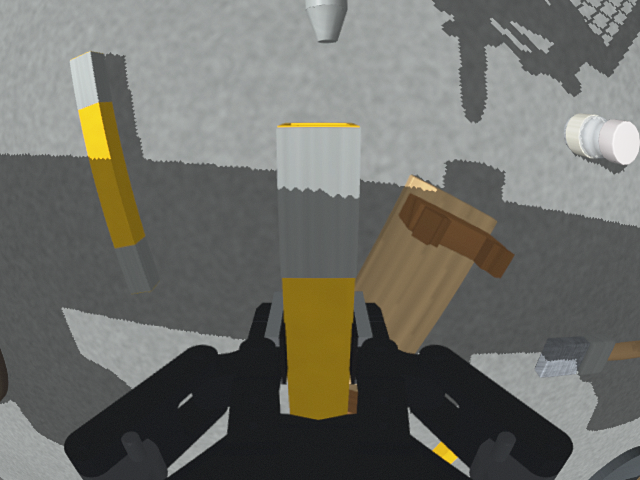

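```bash
python3 - <<'E'
from h import *
w=load("wrist0");w2=load("wrist2")
a=plane(w,(264.8,308.3),.115,True);b=plane(w,(240,339.2),.115,True);t=plane(w,(235,346),.115,True)
for p in((a,b),(a,t)): d=p[0]-p[1];print(np.linalg.norm(d),np.degrees(np.arctan2(d[1],d[0])))
t2=plane(w2,(327,41),.115,True);print("tip",t,t2)
m=plane(w2,(319,124),.136,True);print("mouth(top edge, z .136)",m)
# auto: row-wise silhouette centre of cone in wrist2
g=cv2.cvtColor(w2["frame"],cv2.COLOR_RGB2GRAY).astype(int)
for r in (0,4,8,12,20,30,38): print(r,g[r,296:360:2].tolist())
E
```

```text
0.03964083096198937 53.23267691684518
0.04889139131308532 53.60965609337918
tip [ 0.55226294 -0.10879619  0.115     ] [ 0.55097474 -0.10967162  0.115     ]
mouth(top edge, z .136) [ 0.53073489 -0.13148621  0.136     ]
0 [156, 155, 160, 161, 160, 185, 190, 196, 203, 206, 218, 224, 212, 198, 192, 190, 177, 164, 155, 143, 128, 118, 107, 95, 89, 96, 162, 163, 166, 167, 167, 163]
4 [159, 157, 156, 153, 153, 184, 193, 198, 202, 206, 219, 228, 215, 179, 168, 181, 172, 155, 143, 136, 126, 119, 107, 95, 91, 88, 162, 164, 165, 165, 164, 161]
8 [161, 158, 155, 155, 156, 174, 180, 182, 184, 184, 186, 183, 180, 176, 169, 165, 157, 149, 141, 134, 125, 115, 109, 92, 89, 82, 163, 163, 165, 165, 159, 159]
12 [159, 156, 156, 157, 157, 153, 168, 182, 182, 186, 190, 188, 186, 178, 175, 170, 160, 153, 143, 133, 122, 111, 101, 95, 84, 123, 163, 164, 165, 165, 160, 158]
20 [148, 153, 156, 160, 159, 162, 157, 161, 181, 185, 185, 187, 184, 179, 175, 165, 154, 147, 139, 123, 109, 101, 93, 82, 139, 165, 164, 160, 158, 162, 166, 167]
30 [155, 156, 160, 161, 161, 158, 157, 157, 155, 164, 186, 189, 191, 186, 177, 166, 156, 145, 126, 106, 98, 86, 103, 165, 159, 157, 158, 159, 157, 161, 163, 162]
38 [161, 162, 158, 159, 158, 158, 155, 155, 156, 159, 159, 184, 183, 184, 174, 163, 147, 125, 104, 94, 85, 139, 157, 156, 154, 156, 159, 157, 156, 160, 159, 162]
```

The tube's mouth centre is at (319,124) and level. The handle tip is at (327,41), 29 mm ahead, 4 mm to the right and 9 mm lower. Next: correct these offsets, then enter partway.

```bash
python3 -m pendant '[4.4,0,8.7,-0.6,0,0,0,0,0,0,0,0]'; python3 st.py
python3 - <<'E'
from h import *
from st import *
o,M,psi=st(); p=np.array(o["eef_pos"]); t=np.array([.5513,-.1095,.115])
print("tip in tool mm",(M.T@(t-p)*1000).round(1))
w=snap("wrist",3)
print("proj tip .115 vs image",proj(w,t,True))
g=cv2.cvtColor(w["frame"],cv2.COLOR_RGB2GRAY).astype(int)
f=w["frame"]
cv2.imwrite("pics/c3.png",cv2.resize(f[0:160,220:420,::-1],(800,640)[:1]+(600,)))
E
```

```text
clock: 5.83
eef_pos: [0.4863, -0.1977, 0.0981]
tool_rot: [-2.979, 0.996, 0.0]
wrist_force: [0.1, 0.1, -4.0]
opening: 0.0243
t 5.83 p [ 486.3 -197.7   98.1] psi -36.96 F [ 0.1  0.1 -4. ] T [ 0.14 -0.09  0.05] op 24.3 j [-0.51  0.53  1.94  0.    0.67  0.13] tz [-0.  0. -1.]
tip in tool mm [  -1.1 -109.6  -16.9]
proj tip .115 vs image [314.79312378  34.29824139]
```

View pics/c3.png

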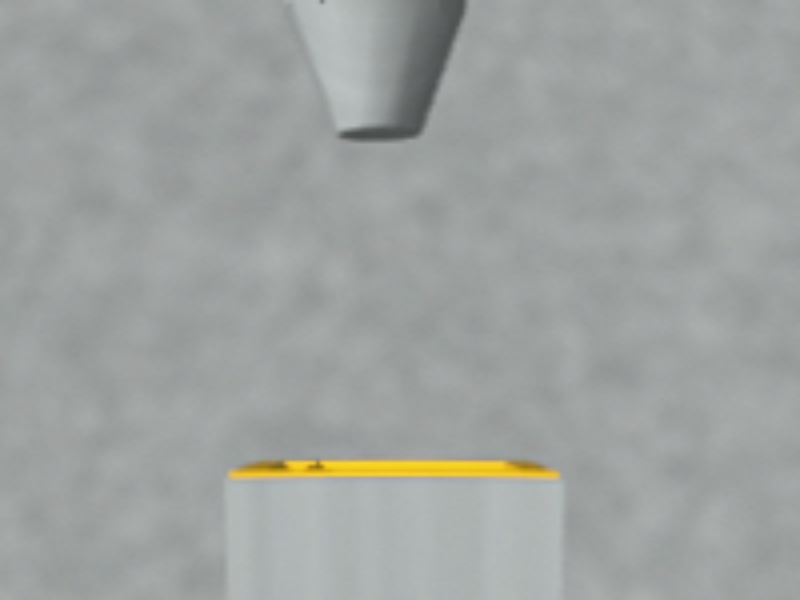

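The tip is at px (314.8,34) against the mouth centre at 318.8. Moving left 1.1 mm and up 1 mm, then inserting.

```bash
python3 -m pendant '[-1.1,0,-1,-0.3,0,-12,0,0,0,-12,0,0,0,-12,0,0,0,-8,0,0,0,0,0,0]'; python3 st.py
python3 - <<'E'
from h import *
w=snap("wrist",4)
cv2.imwrite("pics/c4.png",cv2.resize(w["frame"][0:240,160:480,::-1],(800,600)))
E
```

```text
clock: 6.38
eef_pos: [0.5142, -0.158, 0.0992]
tool_rot: [-2.981, 0.989, 0.0]
wrist_force: [-0.4, 0.6, -4.2]
opening: 0.0238
t 6.38 p [ 514.2 -158.    99.2] psi -36.72 F [-0.4  0.6 -4.2] T [ 0.13 -0.08 -0.01] op 23.8 j [-0.42  0.55  1.9   0.    0.69  0.22] tz [-0.     0.001 -1.   ]
```

View pics/c4.png

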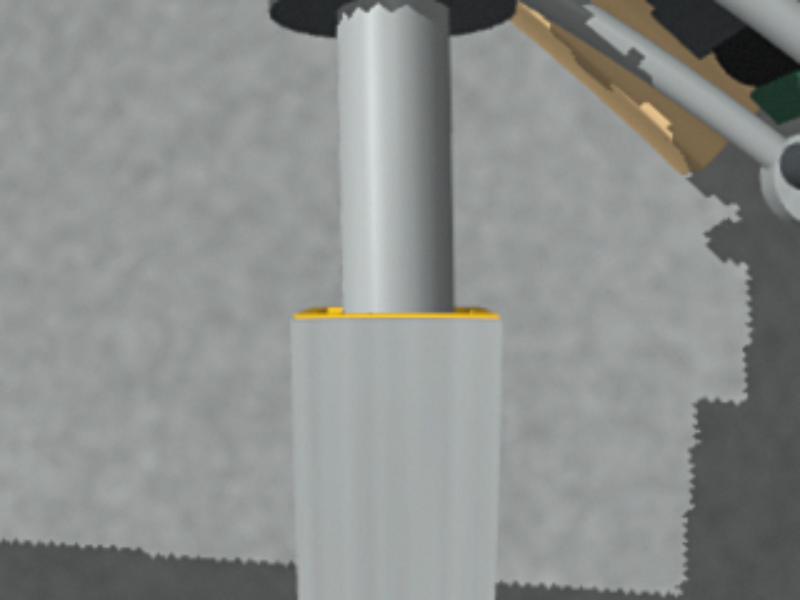

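The tube is concentrically on by about 19 mm. I'll continue to near the collar, then feel for contact.

```bash
python3 -m pendant '[0,-10,0,-0.5,0,-10,0,0,0,-10,0,0,0,-7,0,0,0,0,0,0]'; python3 st.py
python3 -m pendant '[0,-1.5,0,0,0,-1.5,0,0]'; python3 st.py
python3 -m pendant '[0,-1.5,0,0,0,0,0,0]'; python3 st.py
```

```text
clock: 6.85
eef_pos: [0.5378, -0.1255, 0.0992]
tool_rot: [-2.986, 0.975, 0.001]
wrist_force: [-0.3, -0.8, -4.4]
opening: 0.024
t 6.85 p [ 537.8 -125.5   99.2] psi -36.16 F [-0.3 -0.8 -4.4] T [ 0.16 -0.06 -0.02] op 24.0 j [-0.35  0.56  1.87  0.    0.71  0.28] tz [-0.     0.001 -1.   ]
clock: 7.02
eef_pos: [0.5385, -0.1236, 0.0989]
tool_rot: [2.986, -0.971, -0.005]
wrist_force: [-12.8, -21.7, -1.0]
opening: 0.0243
t 7.02 p [ 538.5 -123.6   98.9] psi -36.04 F [-12.8 -21.7  -1. ] T [-3.12  1.89 -0.15] op 24.3 j [-0.34  0.56  1.87 -0.    0.72  0.29] tz [-0.004 -0.001 -1.   ]
clock: 7.18
eef_pos: [0.5379, -0.1245, 0.0989]
tool_rot: [2.983, -0.971, -0.008]
wrist_force: [0.1, -0.4, -3.5]
opening: 0.0243
t 7.18 p [ 537.9 -124.5   98.9] psi -36.07 F [ 0.1 -0.4 -3.5] T [ 0.07 -0.1   0.03] op 24.3 j [-0.34  0.56  1.87 -0.01  0.72  0.29] tz [-0.006 -0.003 -1.   ]
```

Contact is felt at about 25 N, so the tube is seated on the collar. The pivot comes out at about (0.610,-0.026) at grip radius 122 mm. Now the swing, in short arcs.

```bash
cat > arc.py <<'E'
from st import *
PV=np.array([.6099,-.0254]); R0=.122
o,M,psi=st(); p=np.array(o["eef_pos"]); d=p[:2]-PV; ph=np.degrees(np.arctan2(d[1],d[0]))%360
u=d/np.linalg.norm(d); t=np.array([u[1],-u[0]]); F=np.array(o["wrist_force"])
yawh=(psi+270)%360   # outward tube heading from yaw
print(f"t {o['clock']:.2f} posang {ph:.2f} yawang {yawh:.2f} r {np.linalg.norm(d)*1000:.1f} z {p[2]*1000:.1f} Ftan {F[:2]@t:.1f} Frad {F[:2]@u:.1f} Fz {F[2]:.1f} Tz {o['torque'][2]:.2f} j6 {o['joints'][5]:.2f}")
for st_ in (0,5,15):
    a=np.radians(ph-st_); tgt=np.r_[PV+R0*np.array([np.cos(a),np.sin(a)]),.099]
    print("  step",st_,"tool",(M.T@(tgt-p)*1000).round(1),"yaw",round(yawh-(ph-st_),2))
E
python3 arc.py
python3 -m pendant '[-8.5,-0.3,0,4,-8.5,-0.3,0,4]'; python3 arc.py
```

```text
t 7.18 posang 234.01 yawang 233.93 r 122.5 z 98.9 Ftan -0.4 Frad 0.3 Fz -3.5 Tz 0.03 j6 0.29
  step 0 tool [-0.  -0.5 -0.1] yaw -0.08
  step 5 tool [-10.6  -1.   -0. ] yaw 4.92
  step 15 tool [-31.6  -4.6   0. ] yaw 14.92
clock: 7.35
eef_pos: [0.5255, -0.1151, 0.099]
tool_rot: [2.905, -1.182, -0.005]
wrist_force: [1.3, -0.1, -4.3]
opening: 0.0242
t 7.35 posang 226.74 yawang 225.70 r 123.2 z 99.0 Ftan -1.0 Frad -0.9 Fz -4.3 Tz -0.05 j6 0.44
  step 0 tool [-0.  -1.2 -0. ] yaw -1.04
  step 5 tool [-10.7  -1.4  -0. ] yaw 3.96
  step 15 tool [-31.7  -4.7  -0. ] yaw 13.96
```

```bash
python3 -m pendant '[-9,-0.8,0,3.6,-9,-0.8,0,3.6,-9,-0.6,0,4,0,0,0,0]'; python3 arc.py
```

```text
clock: 7.68
eef_pos: [0.5084, -0.0939, 0.0994]
tool_rot: [2.764, -1.482, 0.001]
wrist_force: [3.0, -4.3, -5.1]
opening: 0.0238
t 7.68 posang 214.03 yawang 213.61 r 122.5 z 99.4 Ftan -5.2 Frad -0.1 Fz -5.1 Tz -0.21 j6 0.68
  step 0 tool [-0.  -0.5  0.4] yaw -0.42
  step 5 tool [-10.6  -0.9   0.3] yaw 4.58
  step 15 tool [-31.6  -4.4   0.2] yaw 14.58
```

```bash
python3 -m pendant '[-8.5,-0.6,0,3.8,-8.5,-0.6,0,3.8,-8.5,-0.6,0,3.8]'; python3 arc.py
```

```text
clock: 7.93
eef_pos: [0.4991, -0.0756, 0.0997]
tool_rot: [2.603, -1.745, 0.012]
wrist_force: [-1.0, -15.2, -6.2]
opening: 0.0239
t 7.93 posang 204.36 yawang 202.30 r 121.6 z 99.7 Ftan -13.4 Frad 7.2 Fz -6.2 Tz 0.37 j6 0.92
  step 0 tool [0.  0.4 0.7] yaw -2.06
  step 5 tool [-10.6   0.3   0.6] yaw 2.94
  step 15 tool [-31.7  -2.6   0.4] yaw 12.94
```

```bash
python3 -m pendant '[-9,0.3,0.3,2.6,-9,0,0.3,3.4]'; python3 arc.py
```

```text
clock: 8.1
eef_pos: [0.4946, -0.0633, 0.0995]
tool_rot: [2.506, -1.879, 0.024]
wrist_force: [0.8, -23.5, -6.2]
opening: 0.024
t 8.10 posang 198.20 yawang 196.26 r 121.4 z 99.5 Ftan -22.6 Frad 6.6 Fz -6.2 Tz -0.09 j6 1.05
  step 0 tool [0.  0.6 0.5] yaw -1.94
  step 5 tool [-10.6   0.5   0.3] yaw 3.06
  step 15 tool [-31.7  -2.5  -0.1] yaw 13.06
```

```bash
python3 -m pendant '[-9,0,0.2,3.4,-9,0,0.2,3.4]'; python3 arc.py
```

```text
clock: 8.27
eef_pos: [0.4914, -0.0505, 0.0991]
tool_rot: [2.389, -2.023, 0.034]
wrist_force: [-0.8, -21.9, -5.5]
opening: 0.024
t 8.27 posang 191.96 yawang 189.48 r 121.1 z 99.1 Ftan -21.2 Frad 5.3 Fz -5.5 Tz 0.28 j6 1.21
  step 0 tool [0.  0.9 0.1] yaw -2.48
  step 5 tool [-10.6   0.9  -0.2] yaw 2.52
  step 15 tool [-31.7  -1.9  -0.6] yaw 12.52
```

```bash
python3 -m pendant '[-8,0.6,0.2,2.5,-8,0.3,0.2,3]'; python3 arc.py
```

```text
clock: 8.43
eef_pos: [0.4899, -0.0393, 0.0987]
tool_rot: [2.289, -2.133, 0.045]
wrist_force: [-1.4, -21.7, -5.6]
opening: 0.0242
t 8.43 posang 186.62 yawang 184.03 r 120.8 z 98.7 Ftan -21.4 Frad 3.9 Fz -5.6 Tz 0.20 j6 1.34
  step 0 tool [ 0.1  1.2 -0.3] yaw -2.59
  step 5 tool [-10.6   1.2  -0.6] yaw 2.41
  step 15 tool [-31.7  -1.6  -1.2] yaw 12.41
```

```bash
python3 -m pendant '[-8,0.4,0.2,3,-8,0.2,0.2,3]'; python3 arc.py
```

```text
clock: 8.6
eef_pos: [0.4894, -0.0274, 0.0981]
tool_rot: [2.175, -2.247, 0.052]
wrist_force: [-3.9, -19.0, -4.2]
opening: 0.0243
t 8.60 posang 180.97 yawang 178.13 r 120.5 z 98.1 Ftan -18.9 Frad 4.3 Fz -4.2 Tz 0.36 j6 1.47
  step 0 tool [ 0.1  1.5 -1. ] yaw -2.85
  step 5 tool [-10.5   1.5  -1.3] yaw 2.15
  step 15 tool [-31.6  -1.1  -2. ] yaw 12.15
```

```bash
python3 -m pendant '[-8,1,-0.8,2.2,-8,0.6,-0.5,2.6]'; python3 arc.py; python3 st.py
```

```text
clock: 8.77
eef_pos: [0.49, -0.0156, 0.0989]
tool_rot: [2.078, -2.336, 0.06]
wrist_force: [0.0, -24.5, -9.4]
opening: 0.0242
t 8.77 posang 175.33 yawang 173.30 r 120.3 z 98.9 Ftan -24.5 Frad -2.0 Fz -9.4 Tz -0.77 j6 1.59
  step 0 tool [ 0.1  1.7 -0.1] yaw -2.02
  step 5 tool [-10.6   1.6  -0.5] yaw 2.98
  step 15 tool [-31.6  -1.4  -1.2] yaw 12.98
t 8.77 p [490.  -15.6  98.9] psi -96.7 F [  0.  -24.5  -9.4] T [-3.78  0.31 -0.77] op 24.2 j [-0.15  0.49  2.03 -0.06  0.6   1.59] tz [ 0.015 -0.039 -0.999]
```

```bash
python3 -m pendant '[-7,0.6,-0.6,2.4,-7,0.4,-0.4,2.6]'; python3 arc.py
```

```text
clock: 8.93
eef_pos: [0.4914, -0.0055, 0.0991]
tool_rot: [1.971, -2.424, 0.065]
wrist_force: [0.6, -18.5, -10.1]
opening: 0.0243
t 8.93 posang 170.46 yawang 168.22 r 120.1 z 99.1 Ftan -18.2 Frad -3.6 Fz -10.1 Tz -0.37 j6 1.71
  step 0 tool [0.1 1.9 0. ] yaw -2.24
  step 5 tool [-10.6   1.8  -0.4] yaw 2.76
  step 15 tool [-31.6  -1.1  -1.2] yaw 12.76
```

```bash
python3 -m pendant '[-6,0.7,0,2.2,-6,0.5,0,2.4]'; python3 arc.py
```

```text
clock: 9.1
eef_pos: [0.4934, 0.0034, 0.0982]
tool_rot: [1.871, -2.5, 0.068]
wrist_force: [-0.8, -11.5, -6.0]
opening: 0.0243
t 9.10 posang 166.13 yawang 163.60 r 120.0 z 98.2 Ftan -11.4 Frad -2.0 Fz -6.0 Tz -0.06 j6 1.82
  step 0 tool [ 0.1  2.  -0.9] yaw -2.53
  step 5 tool [-10.5   2.   -1.3] yaw 2.47
  step 15 tool [-31.6  -0.8  -2.1] yaw 12.47
```

```bash
python3 -m pendant '[-6,0.5,0,2.4,-6,0.4,0,2.4]'; python3 arc.py
```

```text
clock: 9.27
eef_pos: [0.4964, 0.0129, 0.0975]
tool_rot: [1.765, -2.575, 0.071]
wrist_force: [-1.2, -5.7, -3.2]
opening: 0.0242
t 9.27 posang 161.35 yawang 158.81 r 119.7 z 97.5 Ftan -5.8 Frad -0.6 Fz -3.2 Tz -0.00 j6 1.92
  step 0 tool [ 0.2  2.2 -1.6] yaw -2.54
  step 5 tool [-10.5   2.2  -2. ] yaw 2.46
  step 15 tool [-31.5  -0.6  -2.8] yaw 12.46
```

```bash
python3 -m pendant '[-5,0.6,-0.6,2,-4,0.4,-0.4,2]'; python3 arc.py
```

```text
clock: 9.43
eef_pos: [0.4993, 0.0205, 0.0979]
tool_rot: [1.675, -2.635, 0.072]
wrist_force: [-0.9, -2.2, -4.6]
opening: 0.0244
t 9.43 posang 157.46 yawang 154.85 r 119.7 z 97.9 Ftan -2.4 Frad -0.0 Fz -4.6 Tz 0.01 j6 2.01
  step 0 tool [ 0.1  2.3 -1.1] yaw -2.62
  step 5 tool [-10.5   2.3  -1.6] yaw 2.38
  step 15 tool [-31.6  -0.5  -2.3] yaw 12.38
```

```bash
python3 -m pendant '[-4,0.5,-0.4,1.8]'; python3 arc.py
```

```text
clock: 9.52
eef_pos: [0.5008, 0.024, 0.0981]
tool_rot: [1.634, -2.66, 0.073]
wrist_force: [0.9, -0.5, -4.1]
opening: 0.0239
t 9.52 posang 155.66 yawang 153.08 r 119.8 z 98.1 Ftan -0.0 Frad -1.0 Fz -4.1 Tz -0.01 j6 2.05
  step 0 tool [ 0.1  2.2 -1. ] yaw -2.58
  step 5 tool [-10.5   2.2  -1.4] yaw 2.42
  step 15 tool [-31.6  -0.6  -2.2] yaw 12.42
```

```bash
python3 -m pendant '[-3.5,0.3,-0.3,1.6]'; python3 arc.py|head -1;  python3 -m pendant '[-3.5,0.3,-0.3,1.6]'; python3 arc.py|head -1
```

```text
clock: 9.6
eef_pos: [0.5024, 0.027, 0.0982]
tool_rot: [1.598, -2.683, 0.073]
wrist_force: [-0.7, -0.2, -4.2]
opening: 0.0241
t 9.60 posang 154.01 yawang 151.52 r 119.6 z 98.2 Ftan -0.5 Frad 0.6 Fz -4.2 Tz -0.05 j6 2.08
clock: 9.68
eef_pos: [0.5039, 0.0299, 0.0984]
tool_rot: [1.562, -2.704, 0.073]
wrist_force: [-3.7, -10.8, -4.5]
opening: 0.0239
t 9.68 posang 152.43 yawang 149.98 r 119.6 z 98.4 Ftan -11.2 Frad -1.7 Fz -4.5 Tz -0.30 j6 2.11
```

```bash
python3 -m pendant '[-2.5,0.2,0,1.2]'; python3 arc.py|head -1; python3 - <<'E'
from h import *
snap("scene",5);snap("side",5);w=snap("wrist",5)
c=cv2.imread("pics/side5.png")[180:300,270:430]
o=np.vstack([cv2.resize(cv2.imread("pics/wrist5.png")[0:240],(640,240)),cv2.resize(c,(480,360),interpolation=2)] if 0 else [np.hstack([cv2.resize(cv2.imread("pics/wrist5.png")[:300,120:520],(400,300)),cv2.resize(c,(400,300),interpolation=2)])])
cv2.imwrite("pics/c5.png",o)
E
```

```text
clock: 9.77
eef_pos: [0.5045, 0.031, 0.0981]
tool_rot: [1.534, -2.717, 0.074]
wrist_force: [-6.4, -23.6, -3.4]
opening: 0.0242
t 9.77 posang 151.86 yawang 148.87 r 119.5 z 98.1 Ftan -23.8 Frad -5.5 Fz -3.4 Tz -0.17 j6 2.14
```

View pics/c5.png

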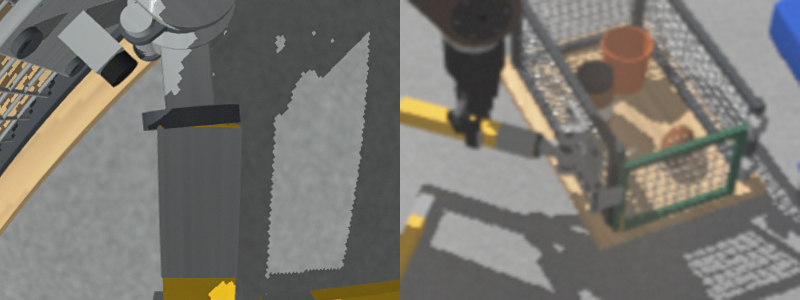

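Stop felt (11 → 24 N at about 152°), and the side picture shows the gate closed. The wrist view shows the collar cocked about 3° against the mouth. Now easing off and realigning.

```bash
python3 -m pendant '[1.5,0,0,-1.5,0.5,0,0,-1.5,0,0,0,0]'; python3 arc.py; python3 st.py
```

```text
clock: 10.17
eef_pos: [0.5029, 0.0271, 0.0979]
tool_rot: [1.614, -2.665, 0.071]
wrist_force: [-1.8, 2.3, -4.8]
opening: 0.0241
t 10.17 posang 153.87 yawang 152.36 r 119.2 z 97.9 Ftan 1.3 Frad 2.6 Fz -4.8 Tz 0.14 j6 2.07
  step 0 tool [ 0.1  2.7 -1.2] yaw -1.5
  step 5 tool [-10.5   2.5  -1.6] yaw 3.5
  step 15 tool [-31.5  -0.6  -2.5] yaw 13.5
t 10.17 p [502.9  27.1  97.9] psi -117.64 F [-1.8  2.3 -4.8] T [0.45 0.08 0.14] op 24.1 j [-0.05  0.51  1.99 -0.09  0.64  2.07] tz [ 0.002 -0.052 -0.999]
```

```bash
python3 -m pendant '[0,4,0,0,0,6,0,0,0,8,0,0]'; python3 arc.py|head -1; python3 - <<'E'
from h import *
w=snap("wrist",6)
cv2.imwrite("pics/c6.png",cv2.resize(w["frame"][0:240,160:480,::-1],(560,420)))
E
```

```text
clock: 10.42
eef_pos: [0.4876, 0.035, 0.0974]
tool_rot: [1.615, -2.666, 0.072]
wrist_force: [-0.4, 0.3, -3.4]
opening: 0.0243
t 10.42 posang 153.73 yawang 152.37 r 136.4 z 97.4 Ftan 0.1 Frad 0.5 Fz -3.4 Tz 0.01 j6 2.09
```

View pics/c6.png

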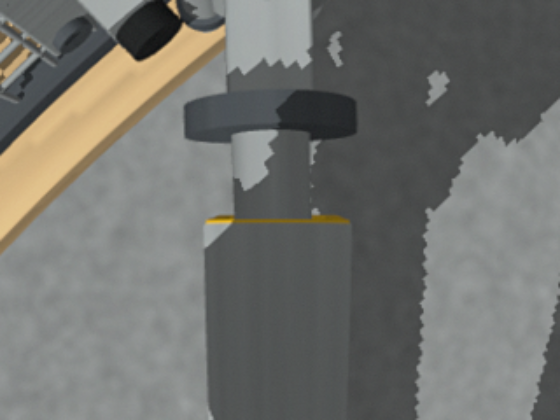

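The tube is coming off cleanly, with the rod at 272 against the mouth centre at 278 and negligible force. I'll draw it fully off.

```bash
python3 -m pendant '[-0.5,8,0,0,-0.5,8,0,0,0,10,0,0,0,10,0,0,0,10,0,0,0,12,0,0,0,12,0,0,0,0,0,0]'; python3 arc.py|head -1; python3 st.py
python3 - <<'E'
from h import *
snap("side",7);snap("scene",7);w=snap("wrist",7)
a=cv2.resize(cv2.imread("pics/wrist7.png")[0:240,160:480],(400,300)); b=cv2.resize(cv2.imread("pics/side7.png")[180:300,270:430],(400,300),interpolation=2)
c=cv2.resize(cv2.imread("pics/scene7.png")[200:350,240:440],(400,300),interpolation=2);d=cv2.resize(cv2.imread("pics/scene0.png")[200:350,240:440],(400,300),interpolation=2)
cv2.imwrite("pics/c7.png",np.vstack([np.hstack([a,b]),np.hstack([c,d])]))
E
```

```text
clock: 11.13
eef_pos: [0.4156, 0.0732, 0.0956]
tool_rot: [1.616, -2.663, 0.07]
wrist_force: [0.8, -0.3, -3.6]
opening: 0.0241
t 11.13 posang 153.11 yawang 152.46 r 217.9 z 95.6 Ftan 0.1 Frad -0.8 Fz -3.6 Tz 0.01 j6 2.19
t 11.13 p [415.6  73.2  95.6] psi -117.54 F [ 0.8 -0.3 -3.6] T [-0.01 -0.15  0.01] op 24.1 j [ 0.05  0.44  2.18 -0.1   0.53  2.19] tz [ 0.001 -0.052 -0.999]
```

View pics/c7.png

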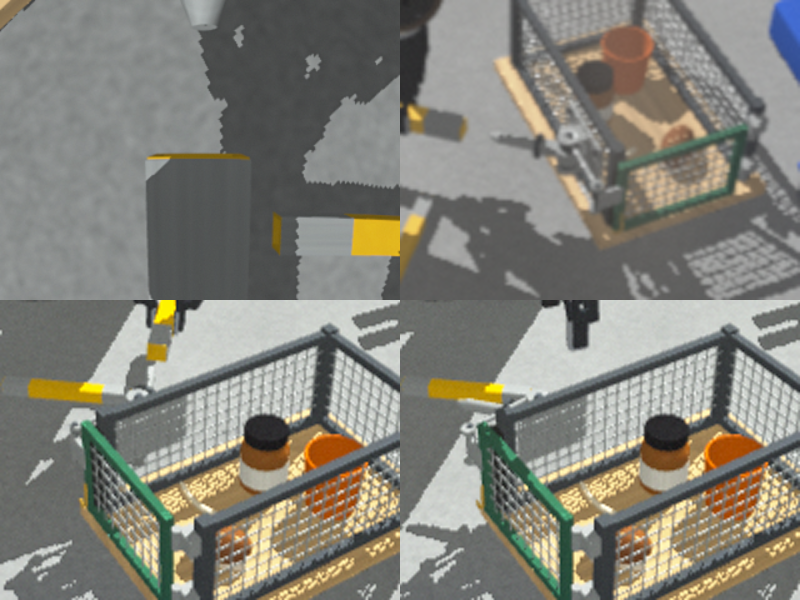

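The latch stays thrown. Its handle points about 152°, the gate is flush, and the specimens are as before (compare scene 7 with scene 0). Now lifting and carrying the tube back over the rest.

```bash
python3 -m pendant '[0,0,-15,0,0,0,-20,0,0,0,-20,0,0,0,-15,0,15,-14,0,0,21,-20,0,0,21,-20,0,0,21,-20,0,0,21,-20,0,0,21,-20,0,0]'
python3 -m pendant '[21,-20,0,0,21,-20,0,0,21,-20,0,0,21,-20,0,0,21,-20,0,0,15,-14,0,0,0,0,0,-6,0,0,0,-6,0,0,0,-6,0,0,0,-6]'
python3 -m pendant '[0,0,0,-6,0,0,0,-6,0,0,0,-6,0,0,0,-6,0,0,0,-6,0,0,0,0]'
python3 st.py .5155 -.2673 .12 -62.2
python3 - <<'E'
from h import *
w=load("wrist7"); t=plane(w,(320,22),.115,True); print("tip",t,"ang",np.degrees(np.arctan2(t[1]+.0254,t[0]-.6099)))
w=snap("wrist",8)
E
```

```text
clock: 12.12
eef_pos: [0.4694, -0.0877, 0.179]
tool_rot: [1.624, -2.665, 0.077]
wrist_force: [1.3, 0.3, -5.0]
opening: 0.0241
clock: 12.95
eef_pos: [0.5197, -0.2681, 0.1867]
tool_rot: [2.138, -2.261, 0.074]
wrist_force: [0.2, -0.1, -3.8]
opening: 0.0238
clock: 13.45
eef_pos: [0.5201, -0.2715, 0.1849]
tool_rot: [2.663, -1.588, 0.056]
wrist_force: [-0.0, -0.5, -3.5]
opening: 0.0239
t 13.45 p [ 520.1 -271.5  184.9] psi -61.59 F [-0.  -0.5 -3.5] T [ 0.12 -0.13 -0.09] op 23.9 j [-0.58  0.48  1.73 -0.05  0.9   0.53] tz [ 0.01  -0.053 -0.999]
need tool mm [-9.2  1.  64.6] yaw 0.61
tip [0.51909099 0.01912762 0.115     ] ang 153.87927294443554
```

```bash
python3 -m pendant '[-5,0.5,15,0.6,-5,0.5,20,0,0,0,20,0,0,0,20,0,0,0,20,0,0,0,15,0,0,0,0,0]'
python3 st.py .5155 -.2673 .055 -62.2
python3 - <<'E'
from h import *
w=snap("wrist",9)
cv2.imwrite("pics/c9.png",w["frame"][:,:,::-1])
E
```

```text
clock: 14.08
eef_pos: [0.5173, -0.2712, 0.0712]
tool_rot: [2.624, -1.654, 0.065]
wrist_force: [-0.4, 0.7, -4.7]
opening: 0.0239
t 14.08 p [ 517.3 -271.2   71.2] psi -64.45 F [-0.4  0.7 -4.7] T [ 0.11 -0.06 -0.05] op 23.9 j [-0.58  0.63  1.83 -0.06  0.64  0.6 ] tz [ 0.015 -0.055 -0.998]
need tool mm [-5.2 -0.3 15.9] yaw -2.25
```

View pics/c9.png

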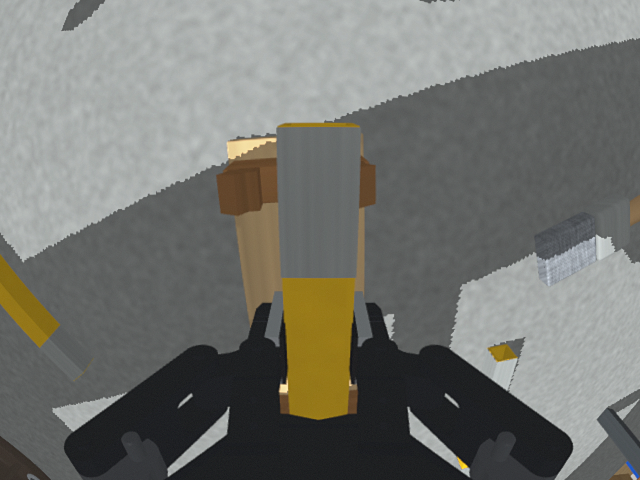

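The tube is centred in the hand with no slip, and the rest block is slightly left (297 against 319), matching the -5 mm and -2° corrections. Correcting, then lowering.

```bash
python3 -m pendant '[-4.5,0,0,-2.2,0,0,0,0]'; python3 st.py .5157 -.2682 .0365 -62.2
```

```text
clock: 14.3
eef_pos: [0.5162, -0.2679, 0.0732]
tool_rot: [2.652, -1.608, 0.066]
wrist_force: [-0.1, 0.1, -4.1]
opening: 0.0238
t 14.3 p [ 516.2 -267.9   73.2] psi -62.44 F [-0.1  0.1 -4.1] T [ 0.14 -0.14 -0.04] op 23.8 j [-0.58  0.62  1.84 -0.06  0.64  0.57] tz [ 0.016 -0.056 -0.998]
need tool mm [-2.1  0.2 36.7] yaw -0.24
```

```bash
python3 -m pendant '[-1,0,8,-0.2,-1,0,8,0,0,0,7,0,0,0,5,0,0,0,0,0]'; python3 st.py .5157 -.2682 .0365 -62.2
python3 -m pendant '[0,0,4,0]'; python3 st.py .5157 -.2682 .0365 -62.2
```

```text
clock: 14.72
eef_pos: [0.5172, -0.2688, 0.0457]
tool_rot: [2.649, -1.612, 0.075]
wrist_force: [-0.2, 1.1, -3.9]
opening: 0.024
t 14.72 p [ 517.2 -268.8   45.7] psi -62.63 F [-0.2  1.1 -3.9] T [ 0.32 -0.06  0.07] op 24.0 j [-0.58  0.66  1.85 -0.07  0.58  0.58] tz [ 0.02  -0.059 -0.998]
need tool mm [-1.8  1.   9.1] yaw -0.43
clock: 14.8
eef_pos: [0.5173, -0.2689, 0.0417]
tool_rot: [2.649, -1.612, 0.074]
wrist_force: [-2.0, 2.9, -2.1]
opening: 0.024
t 14.8 p [ 517.3 -268.9   41.7] psi -62.63 F [-2.   2.9 -2.1] T [0.51 0.01 0.16] op 24.0 j [-0.58  0.67  1.85 -0.07  0.57  0.58] tz [ 0.02  -0.059 -0.998]
need tool mm [-1.7  1.   5.1] yaw -0.43
```

```bash
python3 -m pendant '[-2,0.5,1,-0.4,0,0,2,0]'; python3 st.py .5157 -.2682 .0365 -62.2
python3 -m pendant '[-0.5,0,1.5,0]'; python3 st.py .5157 -.2682 .0365 -62.2
```

```text
clock: 14.97
eef_pos: [0.5158, -0.2675, 0.0377]
tool_rot: [2.655, -1.602, 0.073]
wrist_force: [0.0, 0.1, -3.9]
opening: 0.024
t 14.97 p [ 515.8 -267.5   37.7] psi -62.22 F [ 0.   0.1 -3.9] T [ 0.17 -0.13  0.03] op 24.0 j [-0.58  0.68  1.86 -0.07  0.56  0.57] tz [ 0.02  -0.059 -0.998]
need tool mm [0.5 0.4 1.3] yaw -0.02
clock: 15.05
eef_pos: [0.516, -0.2676, 0.037]
tool_rot: [2.654, -1.602, 0.075]
wrist_force: [-7.1, 0.8, 27.3]
opening: 0.0241
t 15.05 p [ 516.  -267.6   37. ] psi -62.22 F [-7.1  0.8 27.3] T [ 0.24  1.03 -0.08] op 24.1 j [-0.57  0.68  1.86 -0.07  0.56  0.57] tz [ 0.021 -0.06  -0.998]
need tool mm [0.4 0.5 0.5] yaw -0.02
```

Seated: z is at the original grasp height and there is contact from below. Releasing and retreating.

```bash
python3 -m pendant '[0,0,0,0,0,0,0,0,0,0,0,0,0,0,0,0,0,0,0,0,0,0,0,0,0,0,0,0]' 0; python3 -m pendant '[0,0,-8,0,0,0,-15,0,0,0,-20,0,0,0,-25,0,0,0,-25,0,0,0,-25,0,0,0,-25,0,0,0,-25,0,0,0,0,0,0,0,0,0]'; python3 st.py
python3 - <<'E'
from h import *
w=snap("wrist",10);s=snap("side",10);c=snap("scene",10)
I=cv2.imread
a=cv2.resize(I("pics/wrist10.png"),(400,300)); b=cv2.resize(I("pics/side10.png")[190:370,250:430],(400,300),interpolation=2)
d=cv2.resize(I("pics/scene10.png")[200:350,150:350],(400,300),interpolation=2);e=cv2.resize(I("pics/scene10.png")[200:350,280:480],(400,300),interpolation=2)
cv2.imwrite("pics/c10.png",np.vstack([np.hstack([a,b]),np.hstack([d,e])]))
E
```

```text
clock: 15.63
eef_pos: [0.5174, -0.2688, 0.0387]
tool_rot: [2.654, -1.602, 0.083]
wrist_force: [0.5, 0.2, -0.1]
opening: 0.0853
clock: 16.47
eef_pos: [0.512, -0.2568, 0.2181]
tool_rot: [2.654, -1.602, 0.082]
wrist_force: [0.1, -0.3, -0.1]
opening: 0.0855
t 16.47 p [ 512.  -256.8  218.1] psi -62.22 F [ 0.1 -0.3 -0.1] T [ 0.06  0.02 -0.06] op 85.5 j [-0.56  0.41  1.74 -0.05  0.94  0.55] tz [ 0.024 -0.061 -0.998]
```

View pics/c10.png

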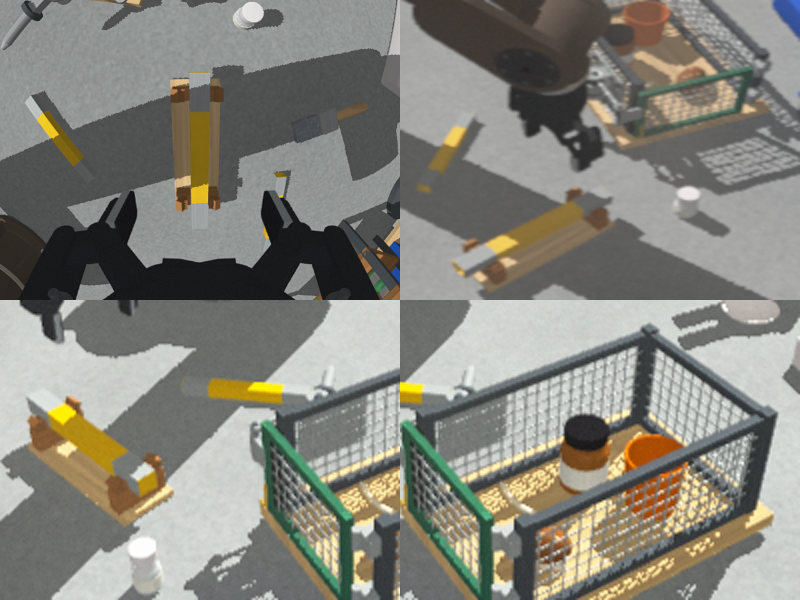

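The tube lies in both notches (wrist (320,117) to (320,365)), the gate is shut and the bystanders are in place. One last numeric check, then I hand in.

```bash
python3 - <<'E'
from h import *
w=load("wrist10")
A=plane(w,(320,117),.065,True);B=plane(w,(320,365),.065,True)
print("A",A,"B",B,"len",np.linalg.norm(A-B),"mid",(A+B)/2,"head",np.degrees(np.arctan2(*(A-B)[1::-1])))
t=plane(w,(8,72),.115,True);print("tip",t)
s0,s7,s10=[load(x)["frame"].astype(int) for x in("scene0","scene7","scene10")]
# gate frame movement: green mask centroid
for n in("scene0","scene7","scene10"):
    h=cv2.cvtColor(load(n)["frame"],cv2.COLOR_RGB2HSV);m=cv2.inRange(h,(60,100,30),(90,255,255));M=cv2.moments(m,True);print(n,"green",M["m10"]/M["m00"],M["m01"]/M["m00"])
arm.close_job()
E
```

```text
A [ 0.5857562  -0.23163807  0.065     ] B [ 0.37564216 -0.34297995  0.065     ] len 0.23779176638285232 mid [ 0.48069918 -0.28730901  0.065     ] head 27.919637900121582
tip [0.52402494 0.01441173 0.115     ]
scene0 green 305.5593784683685 308.0455049944506
scene7 green 306.0551181102362 306.7300337457818
scene10 green 307.0345649582837 308.05363528009536
the job is handed in; nothing more can be done
```

The latch is thrown and the gate reads as closed. The tube is back in both notches of its rest, and I handed the job in at about 17 s of the 72 s.

**What I did**
- I gripped the largest yellow tube 40 mm from its middle and slid it onto the handle until it met the collar, at about 25 N.
- I swung the handle clockwise from 234° to about 152° (world angles). Resistance reached about 24.5 N at the grip (122 mm from the pivot) and fell to zero near 155°, the dead point.
- I met the stop at about 152° with roughly 24 N at the grip, eased off to about 1 N, drew the tube off and laid it back.

**Last checks**
- **Tube:** its middle is about 2 to 3 mm from where it started, its heading is 27.9° (27.8° at the start), and its measured length of 238 mm fits a level tube.
- **Latch:** the handle tip was at about 154° just after the tube came off and stayed there to within a few millimetres at the end. The last reading was coarse and came from the edge of the picture.
- **Gate and bystanders:** the gate looks flush, and the specimens, vial and brush look undisturbed in the pictures. I saw only part of the dish, in one corner of the last picture.

**What was off or not confirmed**
- **Gate tightness:** the centroid of the gate's green frame did not settle it, differing by only 1 to 2 pixels between pictures. Tightness therefore rests on the zero force, the stop I felt and the pictures.
- **Tool tilt:** the tool picked up a tilt of about 3.5° under load and kept it. It did no visible harm.
- **Setting down:** the tube touched one side of a notch lightly on the way in, and was pressed down with about 27 N for a moment before release.

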